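# Fit the tension spring on a chair mechanism

## Robot

A 7-joint arm with a two-finger parallel gripper is mounted at the origin on the work surface. World frame = base frame: x ahead of the robot, y to its left, z up, the work surface at z = 0. Lengths are in m, angles in rad, forces in N, time in s.
With the tool pointing down it reaches from about 0.35 to 0.9 m from the base axis. Payload 19.9 kg.
Tool frame: the origin (TCP) lies midway between the tips of the shut fingers; the grasp point (between the pads) lies 19 mm behind it; z points along the fingers, y is the line along which they close (so a half turn about z gives the same grasp; the last joint's range is limited). The gripper opens to 85 mm and grips with 20 to 120 N. Pads are 22 mm wide; open, the fingers measure 114 mm over their backs; the gripper's body (76 mm by 85 mm) begins 54 mm behind the grasp point. The pads swing forward as they close: fully open they stand 13 mm farther back than shut.
Start: joints at [-1.196, 0.417, -0.01, 1.614, 0.005, 1.111, -0.053], TCP at [0.252, 0.572, 0.231] pointing down, gripper open.
Joint ranges: [-2.81, 2.81], [-0.39, 2.02], [-1.27, 1.25], [0.06, 2.57], [-1.19, 4.33], [0.19, 2], [-2.82, 2.82]. Speed limits (rad/s): [1.89, 1.89, 2.39, 2.39, 3.01, 3.01, 3.01].

## Interface

Orientations are given as a 3x3 rotation matrix whose columns are the frame's x, y, z axes.
In Python, from workcell import bot, read_camera gives the robot as it stands.
- The arm moves only by the shell command python3 -m creep 'ROWS'. ROWS is text: rows parted by semicolons, each of 7 numbers parted by spaces: the shift along the tool's x, y, z in m, then the turn, a rotation vector about the tool's x, y, z in rad, then the gripper command: -1 is shut, 1 is fully open, values between are in proportion. In form: dx dy dz wx wy wz gripper; .... A call has 1 to 5 rows; each row is the pose to reach, as a shift and turn from the pose commanded when the call began, along the tool's axes at that moment; what a row does not reach only later rows make up. A row lasts 1/10 s, in which the tool goes at most 50 mm and 8.59 degrees, less where a joint would pass 70% of its speed; a pose out of reach is approached as far as the arm can. A call with a gripper value outside its range is refused whole. The fingers move at their own pace and stop on an object; the grip force is fixed at half the most. Time passes only in rows, so rows that repeat a pose let the fingers close. It gives the time, the measured TCP pose, the force, the opening and the grip force at its end, in the units of the state.
- bot.get_obs(): the state, without advancing time (a new reading comes with each control period).
- read_camera(name): name is "scene" or "top" or "wrist"; returns a dict with "color" (400x640x3 uint8, blue, green, red), "range_z" (400x640 float32, m along the optical axis (not along the pixel's ray), 0 where there is no reading), "fx", "fy", "cx", "cy" (pixels), "T" (4x4, takes a point from camera to world coordinates); the wrist camera has in their place "hand_eye" (4x4, takes a point from camera to tool coordinates, whose origin is the TCP and whose axes are the flange's). Camera axes: x right, y down, z forward; pixel columns grow to the right and rows downward; lengths in m; the calibration is good to about 2 mm. A picture is of the moment at which its call begins: read the wrist's pose just before it.
- bot.job_done(): hands the job in; it is judged then, once.
The state is a dict: "clock": time; "qpos": joint angles; "qvel": joint speeds; "effort": joint torques, N m; "tcp_pos": TCP position; "ee_rot": TCP orientation; "force": force on the tool from outside, world axes, zero at the start; "wrist_torque": the same for the moment, N m; "grip_width": finger opening in m; "finger_force": force on a finger pad.
Only numpy, scipy, OpenCV 4.12 (cv2) and the standard library are available. Lean on these libraries where they do the work, as an engineer would, in place of code of your own. Each camera call takes 0.05 s, during which the arm holds its last target. There are 200 camera calls.

## Task

The office chair's tilt mechanism is on the desk for repair: take the loose coil spring and thread it, tang end first, over the leaning tension rod until it sits fully home on its seat, then let go. The tang catches on the two brass collars, and pushing harder will not help: twist the spring a little, either way, until it slides through each slot. Leave the other things on the desk alone.

Things in the scene. Friction and masses are not known exactly. Their poses are not given: they have to be found in the camera images.
- spring_mid (a point): Loose rigid steel coil spring standing upright on the desk: 110 mm long, 42 mm outer and 32 mm inner diameter, 0.12 to 0.25 kg. Point: its centre, on the axis, 55 mm from either end; z along the axis to the upper end, x to the side where the tang is. The top 28 mm are close-wound and can be gripped like a tube. A yellow mark on the upper end lies directly above the tang.
- spring_tang (a point): The tang of the spring: 5 mm thick round wire end in the lower end coil, 1 to 6 mm above the lower end, pointing radially inward from the +x side. Point: its inner end, 8.5 mm from the spring's axis, 3.5 mm above the lower end.
- rod: Fixed round tension rod, 14 mm diameter, rounded free end. Origin: centre of the seat, a flat 58 mm disc on which the spring's lower end must finally rest, 85 mm above the desk. z along the rod to its free end, 102 mm from the seat, leaning 32 degrees from vertical, roughly towards the robot; x to the rod's upper side. It carries two brass collars with one slot each for the tang.
- upper_collar (a point): Centre of the top of the upper brass collar, 76 mm from the seat; the collar is 29 mm in diameter, 10 mm long, rounded at the top, and does not turn. One lengthwise slot, 45 degrees wide and open down to the rod, lets the tang through within about 10 degrees of its middle. It faces the rod's x, give or take 46 degrees about the rod; which way is not measured: look or feel for it.
- lower_collar (a point): The same for the lower collar, 40 mm from the seat; its slot faces the rod's x give or take 46 degrees too, differently from the upper one. With the tang caught on a collar the spring's lower end is 75 mm (upper) or 39 mm (lower) from the seat. Above, between and below the collars the spring turns freely on the rod.
- mechanism: Chair tilt mechanism, dark steel, fixed to the desk. Origin: centre of its underside; 190 (x) by 150 (y) mm base plate, body up to 60 mm high beneath the rod, on its +y side a height lever that reaches out to y = 155 mm at 35 mm height. Leave room for it.
- mug_mid (a point): Blue mug, 80 mm wide, 92 mm high, at its centre; bystander.
- bottle_mid (a point): Water bottle, 64 mm wide, 200 mm high, at its centre; bystander.
- screwdriver_mid (a point): Screwdriver lying on the desk, 190 mm long, along its x; bystander.
- knob_mid (a point): Black tension knob of the chair, 60 mm wide, 36 mm high, at its centre; bystander, stays where it lies.

How it is judged:
On the way:
1. the spring is on the rod and its tang has passed the upper collar (z of spring_tang in the frame of rod between 0.032 and 0.062 m and angle between the z axis of spring_mid and the z axis of rod, either way round below 0.15 rad and x of spring_mid in the frame of rod between -0.012 and 0.012 m and y of spring_mid in the frame of rod between -0.012 and 0.012 m), for 0.1 s.
At the end, for the whole second after the job is handed in: The spring stands on the rod, released and at rest, tang end down (tang below the lower collar): its lower end within 4 mm of the seat, its axis along the rod within 0.1 rad and 8 mm (z of spring_tang in the frame of rod below 0.012 m and z of spring_mid in the frame of rod between 0.05 and 0.059 m and x of spring_mid in the frame of rod between -0.008 and 0.008 m and y of spring_mid in the frame of rod between -0.008 and 0.008 m and angle between the z axis of spring_mid and the z axis of rod, either way round below 0.1 rad and linear speed of spring below 0.02 m/s); the robot touches nothing.
It fails at once if a bystander is disturbed (moved over 25 mm) (distance of any of mug_mid, bottle_mid, screwdriver_mid, knob_mid from where it was at the start of the episode above 0.025 m).
It also fails if it takes over 64 s, if anything falls off the work surface, if the arm or the gripper's body presses on something with over 40 N, if the wrist force passes 120 N, or if a joint passes its speed limit or range.

## Working session

There is one attempt and no reset: what is moved stays moved. The work goes in short steps, Python scripts to look and compute and a shell command to move; the robot and the scene stay as the last step left them, time stands still between calls to the robot, and variables do not carry over. Pictures are saved under pics/ and viewed, at most 10 in all, crops included, and the job is handed in when it is done.

```bash
mkdir -p pics; cat > h.py <<'E'
import numpy as np,cv2
from workcell import bot,read_camera
def cloud(c,T=None):
    z=c["range_z"];v,u=np.mgrid[:z.shape[0],:z.shape[1]]
    P=np.stack([(u-c["cx"])/c["fx"]*z,(v-c["cy"])/c["fy"]*z,z],-1)
    T=c["T"] if T is None else T
    return P@T[:3,:3].T+T[:3,3]
def wristT(o,c):
    T=np.eye(4);T[:3,:3]=np.array(o["ee_rot"]).reshape(3,3);T[:3,3]=o["tcp_pos"];return T@c["hand_eye"]
E
python3 - <<'E'
from h import *
o=bot.get_obs();print(o)
for n in["scene","top"]:
    c=read_camera(n);np.savez(f"{n}.npz",**c);cv2.imwrite(f"pics/{n}.png",c["color"]);print(n,c["T"].round(3),c["fx"])
E
```

```text
{'clock': 0.0, 'qpos': array([-1.19649875,  0.41798947, -0.01028286,  1.61418162,  0.00469466,
        1.11070004, -0.05297077]), 'qvel': array([ 0.00088042,  0.00151541, -0.00139587,  0.00012054,  0.00212637,
       -0.00060662, -0.00072876]), 'effort': array([ 6.41069946e-04, -8.64435124e+01,  6.78836703e-01, -4.34905386e+01,
        1.91114045e-02,  7.37277704e-03, -4.79963103e-05]), 'tcp_pos': array([0.25232675, 0.5714147 , 0.23064756]), 'ee_rot': array([[-9.14801224e-01,  4.03904129e-01, -4.17342020e-04],
       [ 4.03904333e-01,  9.14800464e-01, -1.18346158e-03],
       [-9.62203475e-05, -1.25119836e-03, -9.99999213e-01]]), 'force': array([ 1.06260115,  0.33407182, -1.39568862]), 'wrist_torque': array([-0.02648103,  0.02231124,  0.01873338]), 'finger_force': 0.0, 'grip_width': 0.08517939933857706}
scene [[-0.746  0.55  -0.377  1.007]
 [ 0.666  0.602 -0.44   0.585]
 [-0.015 -0.579 -0.815  1.096]
 [ 0.     0.     0.     1.   ]] 490.48794450264955
top [[ 0.015 -0.982  0.186  0.259]
 [-1.    -0.013  0.014  0.022]
 [-0.011 -0.187 -0.982  1.699]
 [ 0.     0.     0.     1.   ]] 514.0790977081613
```

View pics/scene.png

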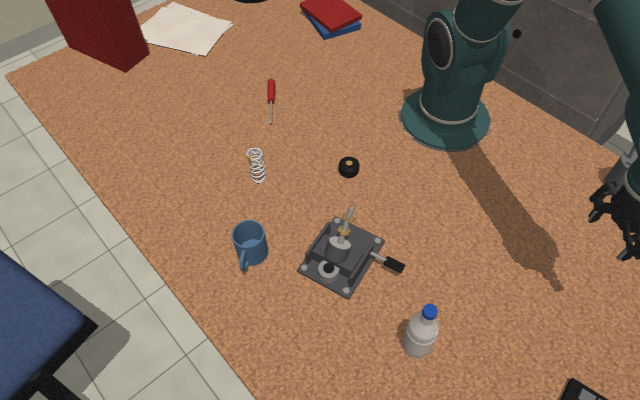

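View pics/top.png

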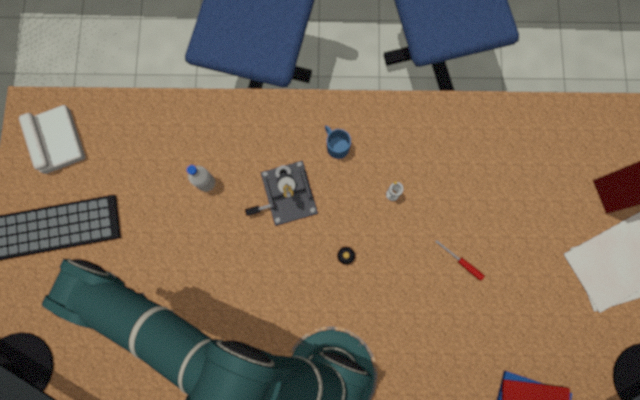

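The scene view shows the spring at about (257,165), the mechanism at (342,255) with brass collars near (345,215–232), and the knob at (348,166). In the top view the spring is at (395,191) and the rod at about (287,188).

```bash
python3 - <<'E'
from h import *
ims=[]
for n,(su,sv),(mu,mv) in[("scene",(257,165),(345,235)),("top",(395,191),(288,190))]:
    c=dict(np.load(n+".npz"));P=cloud(c)
    hsv=cv2.cvtColor(c["color"],cv2.COLOR_BGR2HSV)
    def box(u,v,r): 
        m=np.zeros(P.shape[:2],bool);m[v-r:v+r,u-r:u+r]=1;return m
    s=box(su,sv,24)&(P[...,2]>.02)&(P[...,2]<.15)
    p=P[s];print(n,"spring n",len(p),"mid",p.mean(0).round(3),"top",p[p[:,2]>.098].mean(0).round(3), "ext",(p.min(0)).round(3),p.max(0).round(3))
    b=box(mu,mv,40)&(hsv[...,1]>90)&(hsv[...,0]>14)&(hsv[...,0]<32)&(P[...,2]>.09)
    p=P[b];print("brass",len(p));
    r=box(mu,mv,40)&(P[...,2]>.12);print("rod",np.median(P[r],0).round(3),)
    for lo in np.arange(.08,.19,.015):
        q=P[box(mu,mv,40)&(P[...,2]>lo)&(P[...,2]<lo+.015)]
        if len(q):print(round(lo,3),len(q),q.mean(0).round(3))
    m=box(mu,mv,60)&(P[...,2]>.006)&(P[...,2]<.2);q=P[m];rc=cv2.minAreaRect(q[:,:2].astype(np.float32));print("mech",rc)
    for u,v in[(su,sv),(mu,mv)]:ims.append(cv2.resize(c["color"][v-35:v+35,u-45:u+45],(400,300),interpolation=cv2.INTER_CUBIC))
cv2.imwrite("pics/crops.png",np.vstack([np.hstack(ims[:2]),np.hstack(ims[2:])]))
E
```

```text
scene spring n 361 mid [ 0.579 -0.192  0.077] top [ 0.577 -0.195  0.104] ext [ 0.556 -0.217  0.021] [ 0.599 -0.171  0.113]
brass 130
rod [0.558 0.146 0.148]
0.08 271 [0.6   0.159 0.087]
0.095 68 [0.596 0.156 0.099]
0.11 87 [0.572 0.15  0.119]
0.125 35 [0.564 0.147 0.132]
0.14 86 [0.554 0.145 0.148]
0.155 47 [0.545 0.141 0.162]
0.17 8 [0.539 0.14  0.171]
mech ((0.5492960214614868, 0.09031428396701813), (0.34884122014045715, 0.24541737139225006), 68.02584075927734)
top spring n 184 mid [ 0.576 -0.198  0.077] top [ 0.576 -0.197  0.108] ext [ 0.555 -0.219  0.021] [ 0.599 -0.178  0.119]
brass 65
rod [0.549 0.136 0.155]
0.08 140 [0.596 0.152 0.088]
0.095 52 [0.603 0.154 0.099]
0.11 23 [0.575 0.146 0.12 ]
0.125 13 [0.571 0.148 0.129]
0.14 37 [0.552 0.138 0.149]
0.155 21 [0.55  0.14  0.161]
0.17 13 [0.54  0.135 0.173]
mech ((0.5909366011619568, 0.15675412118434906), (0.40873008966445923, 0.4080764055252075), 0.3321898877620697)
```

View pics/crops.png

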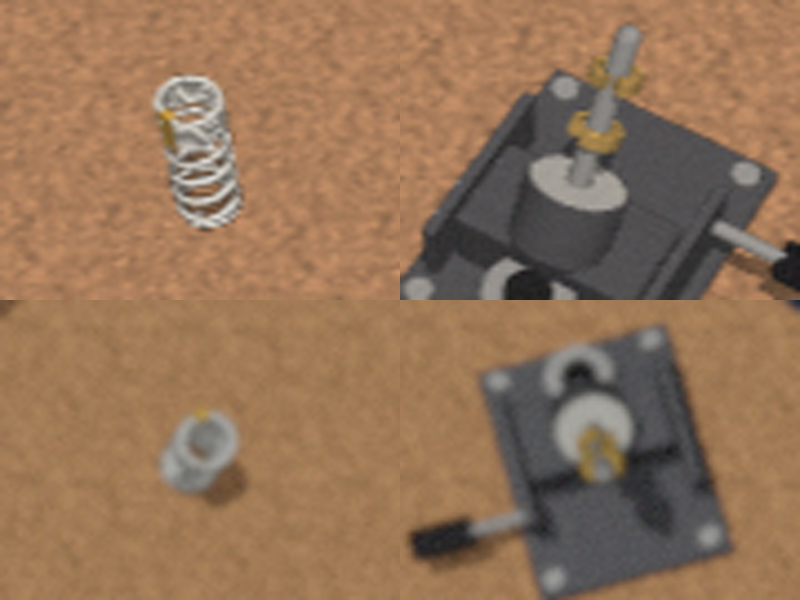

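The crops show the yellow mark on the far (+x) side of the spring's top rim (203,413). The rod leans towards the robot with both slots roughly on its upper side. Next comes a helper to express targets as tool-axis shifts.

```bash
cat > d.py <<'E'
# d.py x y z az tilt twist [deg]: remaining shift/turn in current tool axes
import sys;from h import *
from scipy.spatial.transform import Rotation as R
def tool(az,t,w):
    a,t=np.radians([az,t]);y=np.array([np.cos(t)*np.cos(a),np.cos(t)*np.sin(a),np.sin(t)]);z=np.array([np.sin(t)*np.cos(a),np.sin(t)*np.sin(a),-np.cos(t)])
    return np.stack([np.cross(y,z),y,z],1)@R.from_rotvec([0,0,np.radians(w)]).as_matrix()
def delta(p,Rt):
    o=bot.get_obs();R0=np.array(o["ee_rot"]).reshape(3,3)
    d=R0.T@(np.array(p)-o["tcp_pos"]);w=R.from_matrix(R0.T@Rt).as_rotvec()
    print("d",d.round(4),"w",w.round(4),"rows",round(max(np.linalg.norm(d)/.05,np.degrees(np.linalg.norm(w))/8.59),1),"t",o["clock"],"q",np.round(o["qpos"],2))
if __name__=="__main__":
    v=[float(s) for s in sys.argv[1:]];delta(v[:3],tool(*v[3:]))
E
python3 d.py .44 .12 .36 15 0 0; python3 d.py .576 -.197 .2 -18.8 0 0
python3 -c "
from h import *
c=read_camera('wrist');print(c['hand_eye'].round(3),c['fx'])"
```

```text
d [-0.354  -0.3373 -0.1289] w [-1.000e-03  6.000e-04  8.932e-01] rows 10.1 t 0.1 q [-1.2   0.42 -0.01  1.61  0.    1.11 -0.05]
d [-0.6065 -0.5722  0.0314] w [-8.0000e-04  9.0000e-04  1.4831e+00] rows 16.7 t 0.1 q [-1.2   0.42 -0.01  1.61  0.    1.11 -0.05]
[[-0.001 -0.957 -0.29   0.074]
 [ 1.    -0.001 -0.    -0.   ]
 [-0.    -0.29   0.957 -0.142]
 [ 0.     0.     0.     1.   ]] 302.03124302041175
```

```bash
python3 d.py .60 .12 .28 15 0 0
python3 -m creep '-0.04 -0.02 -0.02 0 0 .1 1; -.08 -.04 -.04 0 0 .2 1;-.12 -.06 -.05 0 0 .3 1;-.16 -.08 -.05 0 0 .4 1;-.20 -.10 -.05 0 0 .5 1'
python3 d.py .60 .12 .28 15 0 0
```

```text
d [-0.5004 -0.2727 -0.0489] w [-9.000e-04  5.000e-04  8.932e-01] rows 11.4 t 0.15 q [-1.2   0.42 -0.01  1.61  0.    1.11 -0.05]
clock: 0.65
tcp_pos: [0.3959, 0.3979, 0.2816]
ee_rot: [[-0.606, 0.796, 0.0], [0.796, 0.606, 0.0], [0.0, 0.0, -1.0]]
force: [1.0, 1.0, -0.7]
grip_width: 0.0852
finger_force: 0.0
d [-0.3448 -0.0061  0.0015] w [ 4.000e-04 -3.000e-04  3.891e-01] rows 6.9 t 0.65 q [-0.98  0.26  0.17  1.72 -0.05  1.16 -0.15]
```

```bash

python3 -m creep '-0.047 0 0 0 0 .08 1; -.094 0 0 0 0 .16 1;-.141 0 0 0 0 .24 1;-.188 0 0 0 0 .32 1;-.235 0 0 0 0 .39 1'
python3 -m creep '-0.036 -.02 0 0 0 0 1; -.075 -.035 0 0 0 0 1; -.103 -.048 0 0 0 0 1;-.103 -.048 0 0 0 0 1;-.103 -.048 0 0 0 0 1'
python3 d.py .60 .12 .28 15 0 0
python3 - <<'E'
from h import *
o=bot.get_obs();c=read_camera("wrist");c["T"]=wristT(o,c);np.savez("w1.npz",**c);cv2.imwrite("pics/w1.png",c["color"])
E
```

```text
clock: 1.15
tcp_pos: [0.5389, 0.2114, 0.2813]
ee_rot: [[-0.259, 0.966, 0.0], [0.966, 0.259, 0.0], [0.0, 0.0, -1.0]]
force: [0.5, 1.0, 0.0]
grip_width: 0.0855
finger_force: 0.0
clock: 1.65
tcp_pos: [0.5188, 0.1009, 0.2814]
ee_rot: [[-0.261, 0.965, 0.0], [0.965, 0.261, 0.0], [0.0, 0.0, -1.0]]
force: [0.3, 1.2, 0.0]
grip_width: 0.0854
finger_force: 0.0
d [-0.0028  0.0834  0.0014] w [ 0.0001 -0.0002  0.0022] rows 1.7 t 1.65 q [-0.6   0.21  0.41  1.8  -0.09  1.15  0.1 ]
```

View pics/w1.png

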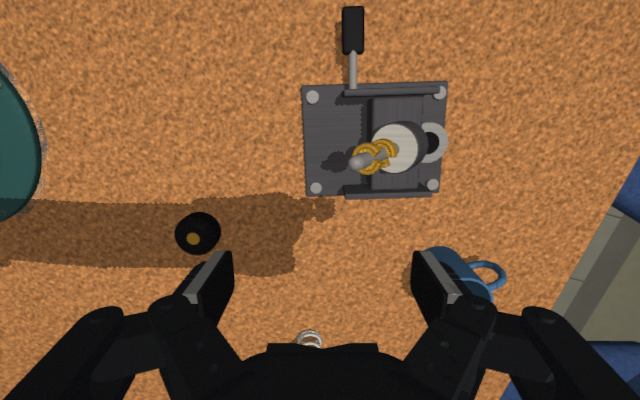

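The wrist view shows the mechanism nearly square to the image, with the seat disc at (402,148), brass collars at (368,158) and (385,153), and the rod tip at about (357,162). I'll zoom in and measure.

```bash
python3 - <<'E'
from h import *
c=dict(np.load("w1.npz"));P=cloud(c,c["T"]);hsv=cv2.cvtColor(c["color"],cv2.COLOR_BGR2HSV)
roi=np.zeros(P.shape[:2],bool);roi[120:185,340:430]=1
r=roi&(P[...,2]>.095)&(P[...,2]<.19)
for lo in np.arange(.09,.185,.01):
    q=P[roi&(P[...,2]>lo)&(P[...,2]<lo+.01)]
    if len(q):print(round(lo,3),len(q),q.mean(0).round(4),np.ptp(q[:,:2]@[-.26,.966]).round(3))
# base plate corners via bolts not needed: plate edge direction
w=(roi&(hsv[...,1]<50)&(hsv[...,2]>140)&(P[...,2]>.065)&(P[...,2]<.104)).astype(np.uint8)
n,l,s,ce=cv2.connectedComponentsWithStats(w);k=1+s[1:,4].argmax();q=P[l==k]
ct=np.vstack(cv2.findContours((l==k).astype(np.uint8),cv2.RETR_EXTERNAL,cv2.CHAIN_APPROX_NONE)[0]);
print("seat",s[k],ct.shape,q.mean(0).round(4),q.min(0).round(4),q.max(0).round(4))
u,sv,vt=np.linalg.svd(q-q.mean(0),full_matrices=False);print("normal",vt[2].round(3))
# tip in image
cv2.imwrite("pics/w1c.png",cv2.resize(c["color"][120:190,335:435],(800,560),interpolation=cv2.INTER_CUBIC))
d=(hsv[...,2]<110)&(P[...,2]>.002)&(P[...,2]<.03);d[:,:290]=0;d[:75]=0;d[205:]=0;d[:,460:]=0
rc=cv2.minAreaRect(P[d][:,:2].astype(np.float32));print("plate",rc)
E
```

```text
0.09 729 [0.6019 0.1549 0.0942] 0.051
0.1 2 [0.6096 0.1549 0.1002] 0.002
0.11 160 [0.5702 0.1496 0.1175] 0.028
0.12 202 [0.5736 0.1474 0.123 ] 0.025
0.13 35 [0.5631 0.1427 0.1346] 0.008
0.14 285 [0.5494 0.1417 0.1467] 0.029
0.15 285 [0.5546 0.1396 0.1531] 0.027
0.16 172 [0.5409 0.1366 0.1665] 0.013
0.17 95 [0.5386 0.1351 0.1712] 0.009
seat [ 372  125   46   48 1145] (163, 1, 2) [0.5922 0.1537 0.0889] [0.5644 0.1232 0.0718] [0.6102 0.1755 0.0999]
normal [-0.506 -0.154  0.848]
plate ((0.5773270726203918, 0.14632976055145264), (0.18965332210063934, 0.14970123767852783), 16.877124786376953)
```

View pics/w1c.png

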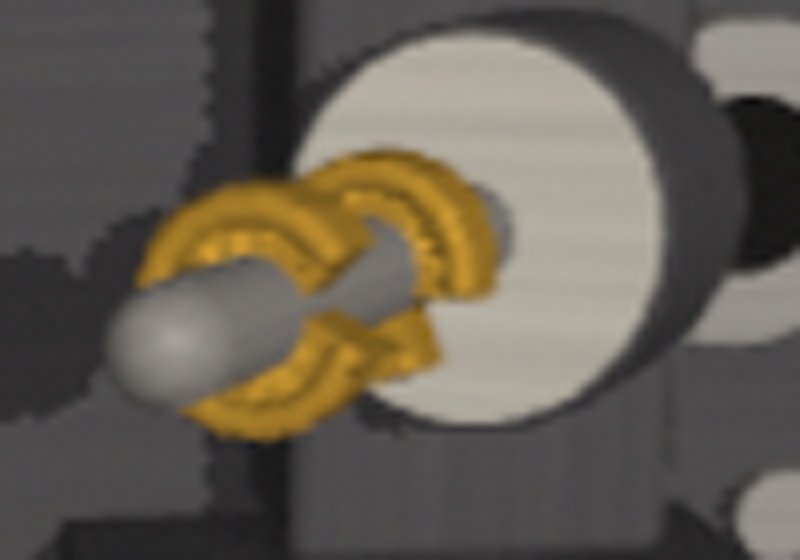

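The zoom shows both slots clearly: the upper collar's gap opens at about (340,285) in the crop and the lower one's at about (430,320). I'll get their angles from the depth points in the rod frame.

```bash
python3 - <<'E'
from h import *
from scipy.optimize import least_squares
c=dict(np.load("w1.npz"));P=cloud(c,c["T"]);hsv=cv2.cvtColor(c["color"],cv2.COLOR_BGR2HSV)
a=np.radians(16.9);t=np.radians(32);ca,sa=np.cos(a),np.sin(a)
z=np.array([-np.sin(t)*ca,-np.sin(t)*sa,np.cos(t)]);x=np.array([np.cos(t)*ca,np.cos(t)*sa,np.sin(t)]);y=np.cross(z,x);Rr=np.stack([x,y,z],1)
roi=np.zeros(P.shape[:2],bool);roi[115:190,335:435]=1
w=(roi&(hsv[...,1]<50)&(hsv[...,2]>140)&(P[...,2]>.065)&(P[...,2]<.104)).astype(np.uint8)
n,l,s,ce=cv2.connectedComponentsWithStats(w);k=1+s[1:,4].argmax()
o0=np.array([.6,.156,.085])
Q=(P-o0)@Rr; m=(l==k)
print("seat plane z",np.median(Q[m][:,2]).round(4)); (cx,cy),r=cv2.minEnclosingCircle((Q[m&(abs(Q[...,2]-np.median(Q[m][:,2]))<.004)][:,:2]*1000).astype(np.float32));print("circle mm",cx,cy,r)
br=roi&(hsv[...,0]>12)&(hsv[...,0]<32)&(hsv[...,1]>140)
for nm,lo,hi in[("up",.064,.079),("low",.028,.043)]:
    q=Q[br&(Q[...,2]>lo)&(Q[...,2]<hi)]
    f=least_squares(lambda p:np.maximum(0,np.hypot(q[:,0]-p[0],q[:,1]-p[1])-.0145)+np.minimum(0,np.hypot(q[:,0]-p[0],q[:,1]-p[1])-.0075),[0,0],loss='soft_l1',f_scale=.0005)
    outer=q[np.hypot(*(q[:,:2]-f.x).T)>.010];th=np.degrees(np.arctan2(outer[:,1]-f.x[1],outer[:,0]-f.x[0]))
    ts=np.sort(th);ts=ts[(ts>-100)&(ts<100)];g=np.diff(ts);i=g.argsort()[-2:];print(nm,len(q),f.x.round(4),q[:,2].max().round(4),"gaps",[(ts[j].round(1),ts[j+1].round(1)) for j in i])
q=Q[roi&(hsv[...,1]<60)&(Q[...,2]>.08)&(Q[...,2]<.107)&(np.hypot(Q[...,0],Q[...,1])<.02)]
f=least_squares(lambda p:np.hypot(q[:,0]-p[0],q[:,1]-p[1])-.007,[0,0],loss='soft_l1',f_scale=.0005);print("shank",len(q),f.x.round(4),q[:,2].max().round(4))
np.savez("rod.npz",o0=o0,Rr=Rr)
E
python3 d.py .576 -.197 .24 -18.8 0 0
```

```text
seat plane z 0.0076
circle mm -11.703536033630371 -2.629340887069702 26.76061248779297
up 67 [0.0039 0.0012] 0.0789 gaps []
low 57 [-0.0061 -0.0003] 0.0426 gaps [(np.float64(89.7), np.float64(93.0)), (np.float64(-82.5), np.float64(89.3))]
shank 237 [-0.0013  0.0017] 0.107
d [-0.3034 -0.0232  0.0412] w [-1.000e-04 -2.000e-04  5.936e-01] rows 6.1 t 1.7 q [-0.6   0.21  0.4   1.8  -0.09  1.15  0.1 ]
```

```bash
cat > rodfit.py <<'E'
from h import *
from scipy.optimize import least_squares
c=dict(np.load("w1.npz"));P=cloud(c,c["T"]);hsv=cv2.cvtColor(c["color"],cv2.COLOR_BGR2HSV)
R=dict(np.load("rod.npz"));Rr=R["Rr"];o=R["o0"]+Rr@[-.012,-.002,.0076];print("o",o.round(4))
roi=np.zeros(P.shape[:2],bool);roi[115:190,335:435]=1
Q=(P-o)@Rr;br=roi&(hsv[...,0]>12)&(hsv[...,0]<32)&(hsv[...,1]>120)
rho=np.hypot(Q[...,0],Q[...,1])
print("brass z hist",np.histogram(Q[br][:,2],np.arange(0,.1,.005))[0])
sh=roi&(hsv[...,1]<60)&(rho<.025)
for lo in np.arange(.005,.11,.01):
    q=Q[sh&(Q[...,2]>lo)&(Q[...,2]<lo+.01)&(hsv[...,2]<250)]
    if len(q)>5:print("grey",round(lo,3),len(q),np.median(q,0).round(4),q[:,0].max().round(4))
for nm,lo,hi in[("up",.055,.085),("low",.02,.05)]:
    q=Q[br&(Q[...,2]>lo)&(Q[...,2]<hi)];print(nm,len(q),q.min(0).round(4),q.max(0).round(4),np.median(q,0).round(4))
E
python3 rodfit.py
```

```text
o [0.587  0.15   0.0851]
brass z hist [  2   3   0   0   0   6  55 213  19   0   0   0   0  50 280 127   0   0
   0]
grey 0.035 25 [0.0061 0.0018 0.0418] 0.0069
grey 0.045 33 [0.0061 0.0003 0.0496] 0.0068
grey 0.055 17 [0.0065 0.0006 0.0592] 0.007
grey 0.065 16 [0.0063 0.0008 0.0735] 0.0068
grey 0.075 63 [0.0057 0.0021 0.0803] 0.0071
grey 0.085 84 [0.0058 0.0019 0.0906] 0.0074
grey 0.095 181 [0.0017 0.0001 0.0995] 0.0063
up 457 [-0.0132 -0.015   0.0653] [0.014  0.0139 0.0784] [0.0046 0.0046 0.0741]
low 293 [-0.0086 -0.0143  0.0285] [0.0148 0.0138 0.0443] [0.0066 0.0056 0.038 ]
```

```bash
cat >> rodfit.py <<'E'
th=np.degrees(np.arctan2(Q[...,1],Q[...,0]))
for nm,lo,hi in[("up",.06,.082),("low",.025,.047)]:
    s=br&(Q[...,2]>lo)&(Q[...,2]<hi)&(rho>.010)
    print(nm,dict(zip(range(-90,90,6),np.histogram(th[s],np.arange(-90,91,6))[0])))
E
python3 rodfit.py|tail -2
python3 -m creep '-0.05 0 0 0 0 .1 1; -.10 -.005 0 0 0 .2 1;-.15 -.01 0 0 0 .3 1;-.20 -.015 0.01 0 0 .4 1;-.25 -.02 0.02 0 0 .5 1'
python3 -m creep '-0.04 0.01 0 0 0 .1 1;-0.04 0.01 0 0 0 .1 1;-0.04 0.01 0 0 0 .1 1'
python3 d.py .576 -.197 .24 -18.8 0 0
```

```text
up {-90: np.int64(6), -84: np.int64(9), -78: np.int64(6), -72: np.int64(8), -66: np.int64(7), -60: np.int64(9), -54: np.int64(9), -48: np.int64(9), -42: np.int64(10), -36: np.int64(10), -30: np.int64(12), -24: np.int64(9), -18: np.int64(21), -12: np.int64(1), -6: np.int64(0), 0: np.int64(0), 6: np.int64(0), 12: np.int64(0), 18: np.int64(0), 24: np.int64(6), 30: np.int64(11), 36: np.int64(10), 42: np.int64(12), 48: np.int64(12), 54: np.int64(11), 60: np.int64(9), 66: np.int64(12), 72: np.int64(9), 78: np.int64(6), 84: np.int64(8)}
low {-90: np.int64(0), -84: np.int64(2), -78: np.int64(4), -72: np.int64(3), -66: np.int64(9), -60: np.int64(18), -54: np.int64(0), -48: np.int64(0), -42: np.int64(0), -36: np.int64(0), -30: np.int64(0), -24: np.int64(0), -18: np.int64(1), -12: np.int64(10), -6: np.int64(11), 0: np.int64(8), 6: np.int64(11), 12: np.int64(8), 18: np.int64(11), 24: np.int64(10), 30: np.int64(9), 36: np.int64(9), 42: np.int64(9), 48: np.int64(9), 54: np.int64(6), 60: np.int64(11), 66: np.int64(6), 72: np.int64(11), 78: np.int64(5), 84: np.int64(7)}
clock: 2.2
tcp_pos: [0.5653, -0.143, 0.2617]
ee_rot: [[0.234, 0.972, 0.001], [0.972, -0.234, -0.0], [0.0, 0.001, -1.0]]
force: [0.6, 0.8, -0.1]
grip_width: 0.0855
finger_force: 0.0
clock: 2.5
tcp_pos: [0.5653, -0.1834, 0.2613]
ee_rot: [[0.328, 0.945, -0.001], [0.945, -0.328, -0.0], [-0.001, -0.001, -1.0]]
force: [-0.5, 0.2, 0.3]
grip_width: 0.0857
finger_force: 0.0
d [-0.0093  0.0146  0.0213] w [-0.0008  0.0005 -0.0065] rows 0.5 t 2.5 q [-0.22  0.39  0.63  1.68 -0.24  1.16  0.14]
```

Slot angles in the rod frame: upper about +5°, lower about −35°. Now a close look at the spring.

```bash
cat > spr.py <<'E'
from h import *
o=bot.get_obs();c=read_camera("wrist");T=wristT(o,c);P=cloud(c,T);hsv=cv2.cvtColor(c["color"],cv2.COLOR_BGR2HSV)
cv2.imwrite("pics/w2.png",c["color"])
m=(P[...,2]>.1)&(P[...,2]<.118)&(np.hypot(P[...,0]-.576,P[...,1]+.197)<.04)
(cx,cy),r=cv2.minEnclosingCircle(P[m][:,:2].astype(np.float32));print("n",m.sum(),"circ",round(cx,4),round(cy,4),round(r,4),"ztop",np.percentile(P[m][:,2],90).round(4))
yl=(hsv[...,0]>18)&(hsv[...,0]<35)&(hsv[...,1]>120)&(P[...,2]>.07)&(P[...,2]<.12)&(np.hypot(P[...,0]-.576,P[...,1]+.197)<.04)
q=P[yl];print("yellow",yl.sum(),q.mean(0).round(4),"az",np.degrees(np.arctan2(q[:,1].mean()-cy,q[:,0].mean()-cx)))
E
python3 spr.py
```

```text
n 614 circ 0.577 -0.1987 0.0216 ztop 0.1093
yellow 65 [ 0.5952 -0.1947  0.1078] az 12.621528833467499
```

View pics/w2.png

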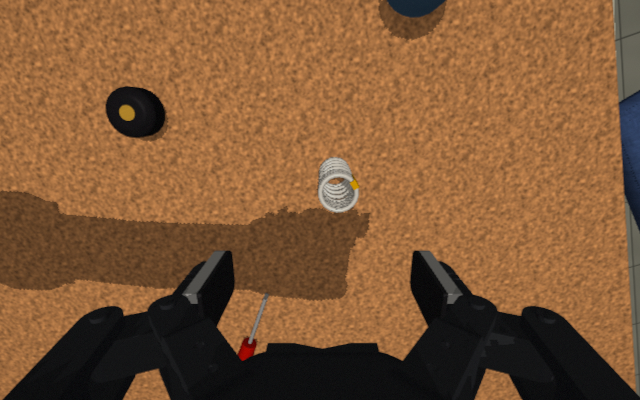

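The spring's top ring is at about (338,193) with the yellow mark at (354,184); circle and height match, with the mark at azimuth 12.6°. I'll align the fingers near azimuth 10° and descend.

```bash
python3 d.py .577 -.1987 .16 10 0 0;  python3 d.py .577 -.1987 .078 10 0 0
```

```text
d [-0.0117  0.0163  0.1015] w [-6.000e-04 -2.000e-04 -5.072e-01] rows 3.4 t 2.55 q [-0.22  0.39  0.63  1.68 -0.24  1.16  0.14]
d [-0.0117  0.0163  0.1835] w [-6.000e-04 -2.000e-04 -5.072e-01] rows 3.7 t 2.55 q [-0.22  0.39  0.63  1.68 -0.24  1.16  0.14]
```

```bash
python3 -m creep '-.006 .008 .025 0 0 -.13 1;-.0115 .0163 .05 0 0 -.26 1;-.0115 .0163 .075 0 0 -.39 1;-.0115 .0163 .1 0 0 -.507 1;-.0115 .0163 .1 0 0 -.507 1'
python3 d.py .577 -.1987 .078 10 0 0
python3 -m creep '0 0 .03 0 0 0 1;0 0 .06 0 0 0 1;0 0 .082 0 0 0 1;0 0 .082 0 0 0 1'
python3 d.py .577 -.1987 .078 10 0 0
```

```text
clock: 3.05
tcp_pos: [0.5757, -0.1974, 0.1592]
ee_rot: [[-0.176, 0.984, -0.004], [0.984, 0.176, 0.002], [0.003, -0.004, -1.0]]
force: [-0.4, 0.1, 0.1]
grip_width: 0.0857
finger_force: 0.0
d [-0.0017  0.0014  0.0812] w [-0.0038 -0.0026  0.0028] rows 1.6 t 3.05 q [-0.08  0.5   0.48  1.73 -0.27  0.98  0.68]
clock: 3.45
tcp_pos: [0.5761, -0.1983, 0.0786]
ee_rot: [[-0.17, 0.985, -0.003], [0.985, 0.17, 0.001], [0.001, -0.003, -1.0]]
force: [-0.2, -0.2, 0.6]
grip_width: 0.0854
finger_force: 0.0
d [-0.0006  0.0008  0.0006] w [-0.0025 -0.0014 -0.0037] rows 0.0 t 3.45 q [-0.04  0.61  0.43  1.78 -0.33  0.83  0.72]
```

Close slowly enough to centre, then lift.

```bash
python3 -m creep '0 0 0 0 0 0 -1;0 0 0 0 0 0 -1;0 0 0 0 0 0 -1;0 0 0 0 0 0 -1;0 0 0 0 0 0 -1'
python3 -m creep '0 0 0 0 0 0 -1;0 0 0 0 0 0 -1;0 0 0 0 0 0 -1;0 0 -.04 0 0 0 -1;0 0 -.08 0 0 0 -1'
python3 -m creep '0 0 -.04 0 0 0 -1;0 0 -.08 0 0 0 -1;0 0 -.12 0 0 0 -1;0 0 -.16 0 0 0 -1;0 0 -.16 0 0 0 -1'
python3 - <<'E'
from d import *
r=np.load("rod.npz");Rr=r["Rr"];o=r["o0"]+Rr@[-.012,-.002,.0076];np.savez("rodo.npz",o=o,Rr=Rr)
for h in(.215,.190): print("TCP at",h,(o+Rr@[0,0,h]).round(4))
delta([.48,.0,.30],tool(10,0,0));delta(o+Rr@[0,0,.215],tool(16.9,32,-2))
E
```

```text
clock: 3.95
tcp_pos: [0.5775, -0.2001, 0.0816]
ee_rot: [[-0.171, 0.985, 0.002], [0.985, 0.171, -0.0], [-0.001, 0.002, -1.0]]
force: [-2.2, 1.4, 12.7]
grip_width: 0.0408
finger_force: 59.8
clock: 4.45
tcp_pos: [0.5759, -0.1999, 0.1609]
ee_rot: [[-0.171, 0.985, -0.002], [0.985, 0.171, 0.0], [0.0, -0.002, -1.0]]
force: [0.7, 0.2, -1.6]
grip_width: 0.0408
finger_force: 61.8
clock: 4.95
tcp_pos: [0.5779, -0.2009, 0.3259]
ee_rot: [[-0.17, 0.985, 0.008], [0.985, 0.17, -0.002], [-0.003, 0.008, -1.0]]
force: [0.1, -0.3, -2.3]
grip_width: 0.0409
finger_force: 62.1
TCP at 0.215 [0.478  0.1168 0.2674]
TCP at 0.19 [0.4907 0.1207 0.2462]
d [ 0.2147 -0.0624  0.0248] w [ 0.0076  0.003  -0.0032] rows 4.5 t 4.95 q [-0.12  0.35  0.54  1.55 -0.19  1.28  0.61]
d [ 0.3303 -0.0447  0.0572] w [-0.5512  0.0283 -0.1534] rows 6.8 t 4.95 q [-0.12  0.35  0.54  1.55 -0.19  1.28  0.61]
```

```bash
python3 -m creep '.04 -.006 0 -.09 .003 -.02 -1;.08 -.012 0 -.18 .006 -.04 -1;.125 -.018 0 -.27 .01 -.06 -1;.165 -.022 0.01 -.36 .013 -.08 -1;.205 -.028 0.015 -.45 .017 -.10 -1'
cat > rel.py <<'E'
# rel.py h tang dx dy : go so that tcp at height h along rod, tang angle (deg, rod frame), offset dx dy (mm)
from d import *
r=np.load("rodo.npz");o=r["o"];Rr=r["Rr"];v=[float(s) for s in sys.argv[1:]]+[0,0]
BETA=2.6
s=bot.get_obs();p=Rr.T@(s["tcp_pos"]-o);f=Rr.T@np.array(s["force"]);ee=np.array(s["ee_rot"]).reshape(3,3);yy=Rr.T@ee[:,1]
print("rod-frame tcp mm",(p*1e3).round(1),"tang",(np.degrees(np.arctan2(yy[1],yy[0]))+BETA).round(1),"lean err",np.degrees(np.arccos(-(Rr.T@ee[:,2])[2])).round(1),"F rod",f.round(1))
delta(o+Rr@[v[2]/1e3,v[3]/1e3,v[0]],tool(16.9,32,BETA-v[1]))
E
python3 rel.py .215 5
```

```text
clock: 5.45
tcp_pos: [0.5127, -0.0011, 0.3046]
ee_rot: [[-0.27, 0.865, 0.424], [0.963, 0.245, 0.114], [-0.005, 0.439, -0.899]]
force: [1.4, 0.6, -2.1]
grip_width: 0.0406
finger_force: 62.0
rod-frame tcp mm [  18.8 -122.9  247.1] tang 1.6 lean err 6.0 F rod [ 0.1  0.1 -2.6]
d [ 0.1231 -0.0175  0.0322] w [-0.1047  0.0127 -0.0582] rows 2.6 t 5.45 q [-0.38 -0.1   0.37  2.12 -0.12  0.68  0.35]
```

```bash
python3 -m creep '.04 -.006 0.01 -.035 .004 -.02 -1;.08 -.012 0.02 -.07 .008 -.04 -1;.1231 -.0175 .0322 -.105 .013 -.058 -1;.1231 -.0175 .0322 -.105 .013 -.058 -1;.1231 -.0175 .0322 -.105 .013 -.058 -1'
python3 rel.py .215 5
python3 - <<'E'
from h import *
o=bot.get_obs();c=read_camera("scene");np.savez("s2.npz",**c)
r=np.load("rodo.npz");P=(cloud(c)-r["o"])@r["Rr"]
cv2.imwrite("pics/s2.png",cv2.resize(c["color"][140:270,270:430],(800,600)[:2],interpolation=cv2.INTER_CUBIC))
rho=np.hypot(P[...,0],P[...,1])
# spring: bright unsaturated points above rod tip
hsv=cv2.cvtColor(c["color"],cv2.COLOR_BGR2HSV)
for lo in np.arange(.105,.24,.015):
    m=(P[...,2]>lo)&(P[...,2]<lo+.015)&(rho<.045)&(hsv[...,1]<60)&(hsv[...,2]>90)
    if m.sum()>4:print(lo.round(3),m.sum(),P[m].mean(0).round(4),P[m].min(0).round(4),P[m].max(0).round(4))
E
```

```text
clock: 5.95
tcp_pos: [0.4785, 0.1154, 0.2673]
ee_rot: [[-0.325, 0.801, 0.503], [0.946, 0.287, 0.153], [-0.022, 0.526, -0.85]]
force: [1.7, -1.2, -1.5]
grip_width: 0.0407
finger_force: 62.0
rod-frame tcp mm [ -0.   -1.5 214.9] tang 5.0 lean err 0.3 F rod [ 0.3 -1.6 -2. ]
d [ 0.0015  0.0001 -0.0001] w [-0.0045  0.0001  0.0002] rows 0.0 t 5.95 q [-0.45 -0.13  0.13  2.28  0.06  0.44 -0.02]
0.12 12 [0.009  0.0106 0.134 ] [-0.0213  0.0004  0.1318] [0.0214 0.0202 0.1348]
0.135 107 [0.0005 0.0051 0.1406] [-0.0209 -0.0159  0.135 ] [0.0207 0.0226 0.1498]
0.15 55 [0.0072 0.004  0.1577] [-0.0188 -0.0156  0.1504] [0.022  0.0223 0.1646]
0.165 63 [0.003  0.0003 0.173 ] [-0.0192 -0.0163  0.1652] [0.0215 0.0228 0.1797]
0.18 55 [-0.0013  0.0023  0.1876] [-0.0197 -0.0169  0.1801] [0.0202 0.0236 0.195 ]
0.195 37 [0.0072 0.0136 0.1995] [-0.0156 -0.0048  0.1951] [0.0223 0.0235 0.204 ]
0.21 70 [0.0165 0.0093 0.2186] [-0.0036 -0.0169  0.2105] [0.0292 0.0231 0.225 ]
0.225 104 [0.007  0.0116 0.2327] [-0.0231 -0.017   0.2251] [0.0285 0.024  0.2396]
0.24 17 [0.0215 0.0091 0.246 ] [-0.025  -0.009   0.2403] [0.0274 0.0133 0.253 ]
```

View pics/s2.png

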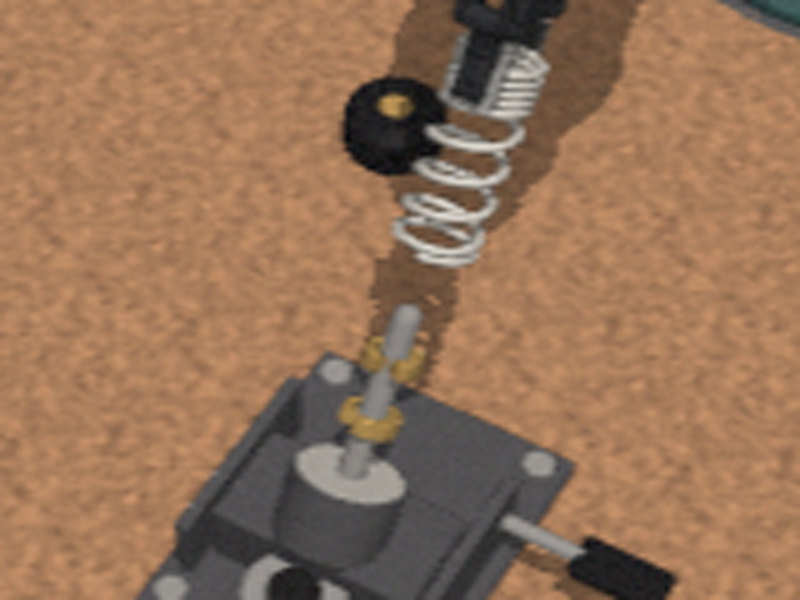

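The view shows the spring held above the rod tip, coaxial at a glance; its lower end is at about (450,262) and the rod tip at (405,315). I'll check the lateral offset in this same view.

```bash
python3 - <<'E'
from h import *
c=dict(np.load("s2.npz"));r=np.load("rodo.npz");P=(cloud(c)-r["o"])@r["Rr"];rho=np.hypot(P[...,0],P[...,1])
for lo,hi in[(.022,.03),(.03,.041),(.045,.06),(.066,.077),(.08,.095),(.095,.106)]:
    m=(P[...,2]>lo)&(P[...,2]<hi)&(rho<.022);print(lo,m.sum(),P[m].min(0).round(4),P[m].max(0).round(4))
# spring silhouette extents per height
for lo in np.arange(.134,.2,.011):
    m=(P[...,2]>lo)&(P[...,2]<lo+.011)&(rho<.035);print(lo.round(3),m.sum(),np.percentile(P[m],[2,98],axis=0)[:,:2].round(4).tolist())
E
```

```text
0.022 15 [-0.0044 -0.0104  0.0223] [0.013  0.016  0.0299]
0.03 69 [-0.0133 -0.0102  0.0301] [0.0165 0.0175 0.0409]
0.045 34 [-0.001  -0.0041  0.0452] [0.0098 0.0093 0.0594]
0.066 73 [-0.0107 -0.0115  0.0662] [0.0151 0.0176 0.0769]
0.08 33 [-0.0023 -0.0038  0.0807] [0.0086 0.0093 0.095 ]
0.095 16 [-0.0028 -0.0027  0.0952] [0.0077 0.0097 0.1004]
0.134 99 [[-0.0198, -0.0147], [0.0203, 0.0225]]
0.145 38 [[-0.0197, -0.0154], [0.0176, 0.0209]]
0.156 43 [[-0.018, -0.0078], [0.0206, 0.0224]]
0.167 49 [[-0.0187, -0.0162], [0.0211, 0.0163]]
0.178 43 [[-0.0197, -0.0116], [0.0207, 0.0229]]
0.189 46 [[-0.016, -0.016], [0.0209, 0.021]]
0.2 18 [[-0.0155, -0.0125], [0.0136, 0.0231]]
```

Spring and rod axes agree within about 1 mm in the same camera. Threading down now.

```bash
python3 -m creep '0 .001 .01 -.0045 0 0 -1;0 .001 .02 -.0045 0 0 -1;0 .001 .03 -.0045 0 0 -1;0 .001 .04 -.0045 0 0 -1;0 .001 .05 -.0045 0 0 -1'|grep -E 'force'
python3 rel.py .160 5 1 -1.7
```

```text
force: [-0.2, 0.1, -1.7]
finger_force: 62.0
rod-frame tcp mm [  1.3  -2.2 163.9] tang 4.9 lean err 0.1 F rod [-1.1  0.2 -1.3]
d [ 0.0006 -0.0003  0.0039] w [ 0.0002  0.0009 -0.001 ] rows 0.1 t 6.5 q [-0.45 -0.01  0.15  2.28  0.01  0.31  0.02]
```

```bash
python3 -m creep '0 0 .004 0 0 0 -1;0 0 .008 0 0 0 -1;0 0 .012 0 0 0 -1;0 0 .012 0 0 0 -1'|grep -E 'force'
python3 rel.py .150 5 1 -1.7
```

```text
force: [-0.2, 0.1, -2.3]
finger_force: 61.9
rod-frame tcp mm [  1.3  -2.  152.5] tang 5.0 lean err 0.0 F rod [-1.4  0.2 -1.8]
d [ 0.0003 -0.0003  0.0025] w [ 0.0004  0.0006 -0.0007] rows 0.1 t 6.9 q [-0.45  0.02  0.15  2.28 -0.    0.28  0.04]
```

```bash
python3 -m creep '0 0 .004 0 0 0 -1;0 0 .008 0 0 0 -1;0 0 .012 0 0 0 -1;0 0 .012 0 0 0 -1'|grep -E 'force'
python3 rel.py .125 5 1 -1.7
```

```text
force: [0.3, -0.1, -2.3]
finger_force: 62.0
rod-frame tcp mm [  1.1  -2.  140.3] tang 5.0 lean err 0.0 F rod [-1.  -0.1 -2.1]
d [ 0.0003 -0.0001  0.0153] w [-0.0001  0.0007 -0.0007] rows 0.3 t 7.3 q [-0.45  0.05  0.15  2.28 -0.02  0.25  0.06]
```

```bash
python3 -m creep '0 0 .005 0 0 0 -1;0 0 .01 0 0 0 -1;0 0 .013 0 0 0 -1;0 0 .013 0 0 0 -1'|grep -E 'force'
python3 rel.py .125 -35 1 -1.7
```

```text
force: [-0.2, -0.4, -1.9]
finger_force: 62.0
rod-frame tcp mm [  1.1  -2.  127.4] tang 5.0 lean err 0.0 F rod [-1.2 -0.3 -1.5]
d [ 0.0004 -0.0001  0.0024] w [2.000e-04 7.000e-04 6.974e-01] rows 4.7 t 7.7 q [-0.44  0.09  0.15  2.28 -0.05  0.22  0.08]
```

```bash
python3 -m creep '0 0 0 0 0 .14 -1;0 0 0 0 0 .28 -1;0 0 0 0 0 .42 -1;0 0 0 0 0 .56 -1;0 0 0 0 0 .698 -1'|grep -E 'force'
python3 rel.py .115 -35 1 -1.7
```

```text
force: [-0.7, 0.2, -1.9]
finger_force: 62.0
rod-frame tcp mm [  1.5  -2.  127.9] tang -35.4 lean err 0.1 F rod [-1.6  0.4 -1.3]
d [-0.     -0.0006  0.0129] w [ 0.001  -0.     -0.0065] rows 0.3 t 8.2 q [-0.56  0.09  0.28  2.28 -0.11  0.22 -0.57]
```

```bash
python3 -m creep '0 0 .004 0 0 0 -1;0 0 .008 0 0 0 -1;0 0 .012 0 0 0 -1;0 0 .012 0 0 0 -1'|grep -E 'force'
python3 rel.py .105 -35 1 -1.7
```

```text
force: [-0.9, 1.3, -2.3]
finger_force: 62.0
rod-frame tcp mm [  1.   -2.1 115.2] tang -34.9 lean err 0.0 F rod [-1.6  1.5 -1.7]
d [ 0.0003 -0.0003  0.0102] w [0.0002 0.0008 0.0015] rows 0.2 t 8.6 q [-0.54  0.12  0.25  2.27 -0.15  0.19 -0.51]
```

```bash
python3 -m creep '0 0 .004 0 0 0 -1;0 0 .008 0 0 0 -1;0 0 .010 0 0 0 -1;0 0 .010 0 0 0 -1'|grep -E 'force'
python3 rel.py .095 -35 1 -1.7
```

```text
force: [-0.5, -0.2, -2.0]
finger_force: 62.1
rod-frame tcp mm [  1.2  -1.7 105.5] tang -34.9 lean err 0.0 F rod [-1.5 -0.  -1.4]
d [-0.0001 -0.0001  0.0105] w [0.0006 0.0004 0.0009] rows 0.2 t 9.0 q [-0.82  0.16  0.57  2.28 -0.5   0.19 -0.18]
```

```bash
python3 -m creep '0 0 .004 0 0 0 -1;0 0 .008 0 0 0 -1;0 0 .010 0 0 0 -1;0 0 .010 0 0 0 -1'|grep -E 'force'
python3 rel.py .083 -35 1 -1.7
```

```text
force: [-0.8, 0.3, -4.5]
finger_force: 62.0
rod-frame tcp mm [ 1.2 -1.9 95.5] tang -35.0 lean err 0.1 F rod [-2.9  0.5 -3.4]
d [ 0.     -0.0003  0.0125] w [0.0007 0.0006 0.0006] rows 0.3 t 9.4 q [-0.89  0.2   0.65  2.28 -0.73  0.19  0.04]
```

```bash
python3 -m creep '0 0 .003 0 0 0 -1;0 0 .006 0 0 0 -1;0 0 .009 0 0 0 -1;0 0 .009 0 0 0 -1'|grep -E 'force'
python3 rel.py .081 -35 1 -1.7
```

```text
force: [0.3, 0.3, -1.7]
finger_force: 62.1
rod-frame tcp mm [ 1.6 -2.2 86.7] tang -35.0 lean err 0.1 F rod [-0.6  0.2 -1.6]
d [ 0.     -0.0008  0.0057] w [ 0.0013  0.0003 -0.0002] rows 0.1 t 9.8 q [-0.9   0.23  0.67  2.27 -0.88  0.19  0.18]
```

```bash
python3 -m creep '0 0 .002 0 0 0 -1;0 0 .004 0 0 0 -1;0 0 .004 0 0 0 -1'|grep -E 'force'
python3 rel.py .081 -35 1 -1.7
```

```text
force: [-1.2, 1.7, -3.9]
finger_force: 62.0
rod-frame tcp mm [ 1.2 -2.  82.7] tang -35.0 lean err 0.0 F rod [-2.6  1.9 -3. ]
d [ 0.0001 -0.0004  0.0017] w [ 0.0006  0.0002 -0.0004] rows 0.0 t 10.1 q [-0.89  0.24  0.67  2.27 -0.94  0.19  0.23]
```

```bash
python3 -m creep '0 0 .001 0 0 0 -1;0 0 .002 0 0 0 -1;0 0 .002 0 0 0 -1'|grep -E 'force'
python3 rel.py .081 -35 1 -1.7
python3 -m creep '0 0 .001 0 0 0 -1;0 0 .0015 0 0 0 -1;0 0 .0015 0 0 0 -1'|grep -E 'force'
python3 rel.py .081 -35 1 -1.7
```

```text
force: [-16.5, -2.9, 15.0]
finger_force: 64.6
rod-frame tcp mm [ 1.2 -2.  81.1] tang -35.1 lean err 0.0 F rod [-6.2  2.  21.5]
d [ 0.0001 -0.0004  0.0001] w [ 0.0004 -0.0005 -0.0012] rows 0.0 t 10.4 q [-0.89  0.25  0.66  2.27 -0.96  0.19  0.26]
force: [-61.7, -14.2, 73.0]
finger_force: 72.9
rod-frame tcp mm [ 1.5 -2.  80.7] tang -35.1 lean err 0.2 F rod [-14.9   4.3  95.4]
d [-0.     -0.0006 -0.0003] w [ 0.0001 -0.0029 -0.0026] rows 0.0 t 10.7 q [-0.89  0.25  0.66  2.27 -0.98  0.19  0.28]
```

The spring is firmly seated at the expected height, so I'll relax the push and open.

```bash
python3 -m creep '0 0 -.0015 0 0 0 -1;0 0 -.0017 0 0 0 -1;0 0 -.0017 0 0 0 0.5;0 0 -.0017 0 0 0 .5;0 0 -.0017 0 0 0 0.5'|grep -E 'force|width'
python3 -m creep '0 0 0 0 0 0 .5;0 0 0 0 0 0 .5;0 0 -.02 0 0 0 .5;0 0 -.045 0 0 0 .5;0 0 -.07 0 0 0 .5'
python3 rel.py .19 -35 1 -1.7
```

```text
force: [-0.2, 0.5, -0.3]
grip_width: 0.0639
finger_force: 0.0
clock: 11.7
tcp_pos: [0.5234, 0.1308, 0.1986]
ee_rot: [[0.259, 0.82, 0.51], [0.91, -0.384, 0.155], [0.323, 0.424, -0.846]]
force: [-0.2, 0.6, 1.3]
grip_width: 0.0638
finger_force: 0.0
rod-frame tcp mm [  3.8   0.2 131.5] tang -34.7 lean err 0.2 F rod [0.7 0.7 1.1]
d [-0.0031 -0.0009 -0.0585] w [ 0.003  -0.0026  0.0049] rows 1.2 t 11.7 q [-1.29  0.12  1.06  2.29 -0.51  0.25 -0.17]
```

```bash
python3 -m creep '0 0 -.03 0 0 0 .5;0 0 -.06 0 0 0 .5;0 0 -.06 0 0 0 .5;0 0 -.06 0 0 0 .5'|grep tcp
python3 - <<'E'
from h import *
c=read_camera("scene");r=np.load("rodo.npz");P=(cloud(c)-r["o"])@r["Rr"];rho=np.hypot(P[...,0],P[...,1])
cv2.imwrite("pics/s3.png",cv2.resize(c["color"][160:290,270:430],(800,600),interpolation=cv2.INTER_CUBIC))
for lo in(.002,.03,.06,.08,.1):
    m=(P[...,2]>lo)&(P[...,2]<lo+.02)&(rho<.03);print(lo,m.sum(),P[m].min(0).round(4),P[m].max(0).round(4))
E
```

```text
tcp_pos: [0.4922, 0.125, 0.2449]
0.002 124 [-0.0183 -0.0181  0.0021] [0.0227 0.0213 0.0214]
0.03 127 [-0.0178 -0.0161  0.0301] [0.0202 0.022  0.0499]
0.06 101 [-0.0191 -0.0175  0.0602] [0.0199 0.0214 0.0799]
0.08 179 [-0.0246 -0.0153  0.0803] [0.0224 0.0236 0.1   ]
0.1 108 [-0.0222 -0.0173  0.1   ] [0.0204 0.0233 0.1098]
```

View pics/s3.png

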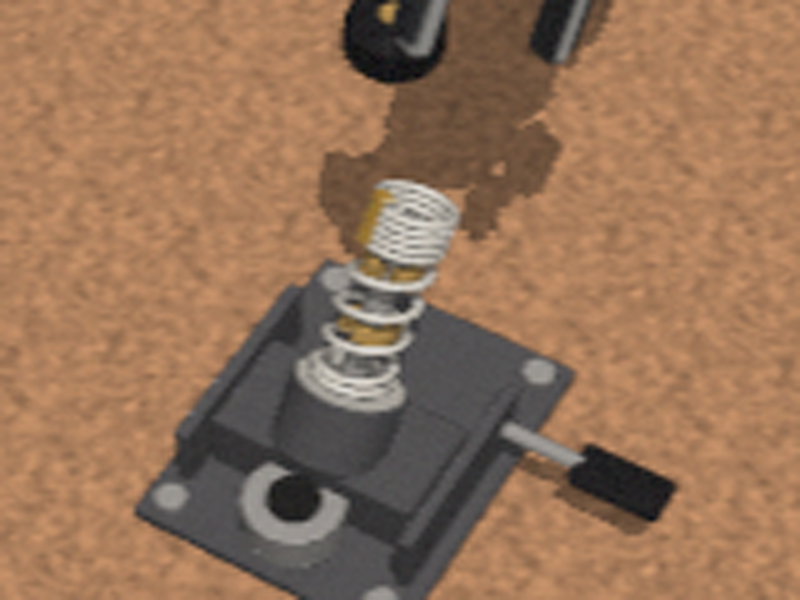

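The picture shows the spring standing on the rod: its lower coils rest on the seat disc at (350,390), its top is at (415,190), and the fingers are clear at the top of the frame.

```bash
python3 -c "
from workcell import bot
print(bot.job_done())"
```

```text
the job is handed in; nothing more can be done
None
```

The spring went through both collar slots and sits on its seat on the rod. It is released, the fingers are clear, and the job is handed in at about 12 s on the robot's clock; no verdict was returned.

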